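# Sort the vial carriers on the hanger rail

## Task

The blue vial carrier hangs in the bay with the orange marker: lift it out over the rail's lip and hang it in the bay with the blue marker, and hang the orange carrier that stands on the bench in the bay with the orange marker. Each hook must go over the lip and be lowered gently until it sits fully down behind it, tray to the front, and then be let go. Keep the carriers upright, do not drop them, and leave the grey carrier and the things standing around where they are.

Things in the scene. Friction and masses are not known exactly. Their poses are not given: they have to be found in the camera images.
- rail: Fixed aluminium hanger rail, 222 long (its y), 80 deep, 104 high (mm). Origin on the bench under the lip, mid-length; front is -x, roughly to the robot. Lip x -3..3, round top z 95; channel behind it x 3..25, floor z 70; back wall x 25..31, top z 100. Three bays at y 66, 0, -66, 62 clear, split by 4 mm separators (top z 90); end posts top z 99. Stop bar under the lip: front x -8, z 26..42.
- blue_marker: Blue bay's marker, fixed: blue cap 50 mm long on the back wall behind the bay (x 25..51, z 100..104 mm) and a blue strip on the lip's front. Origin on the bench below the lip at the bay's middle; axes as the rail's. It is at one end bay, left or right; the grey carrier hangs at the other end.
- orange_marker: Orange bay's marker, at the middle bay; built, origin and axes like the blue marker's.
- blue_bay (a point): Top of the lip (95 mm above the bench) at the middle of the blue bay; axes as the rail's.
- orange_bay (a point): Top of the lip (95 mm above the bench) at the middle of the orange bay; axes as the rail's.
- blue_carrier: Loose rigid blue vial carrier, 0.2 kg, 70 deep, 52 wide, 135 high (mm), with two fixed vials. Starts hung in the orange bay, underside z 20. Origin at underside level below the middle of the hook's gap; z up, +x from tray to tongue. Back plate x -16..-10, z 0..85; tray in front x -54..-10, z 0..20; vials to z 56. Grip tab, a fin pinched from above: x -19..-9, y -20..20, z 83..135.
- orange_carrier: Same carrier with orange plate and tab, same frame. At the start it stands on the bench right of the rail at one of two places near the front edge, the flask at the other; turned up to 0.35 rad; underside z 0.
- grey_carrier: Same carrier with grey plate and tab, same frame. It hangs in the end bay that has no marker and is to stay there.
- blue_hook (a point): Middle of the underside of the blue carrier's hook bridge, 75 mm above the carrier's underside; axes as the carrier's. From here (mm): bridge 32 deep, 42 wide, 8 thick; tongue at x 10..16, 42 wide, reaches down 23 with round lower edge; gap 20 wide in x between back plate and tongue. Seated, this point lies on the bay's point, on the lip's top.
- orange_hook (a point): The same point on the orange carrier.
- grey_hook (a point): The same point on the grey carrier.
- panel_edge (a point): Front foot of the fixed, solid, nearly invisible glass side panel left of the work; from here it runs straight back (+x) and 0.65 m up. The next bench's panel stands parallel, 150 mm to its left, also from here back: an arm coming from the left swings round in front of both. The hood and the gauges hanging from it begin 70 mm behind this point, 0.64 m up: carry low.
- pot: Bystander, loose; not to be disturbed. Low plastic pot with lid, 74 mm across, 44 mm high, behind the rail. Origin: centre of its underside.
- flask: Bystander, loose; not to be disturbed. Round glass flask with a cork, 72 mm across, 110 mm high, beside the orange carrier; neck 26 mm across. Origin: centre of its underside.
- lid: Bystander, loose; not to be disturbed. White ribbed jar lid, 81 mm across, 27 mm high, lying on the bench behind the rail. Origin: centre of its underside.
- jar: Bystander, loose; not to be disturbed. Tall culture jar with white lid, 82 mm across, 133 mm high, behind the orange carrier. Origin: centre of its underside.

How it is judged:
At the end, for the whole second after the job is handed in: Blue carrier in the blue bay, orange carrier in the orange bay, each released and at rest: bridge down on the lip (-4 to +5 mm), lip inside the hook's gap (10 mm), within 14 mm of the bay's middle along the rail, upright within 0.2 rad, square to the rail within 0.25 rad (x of blue_hook in the frame of blue_bay between -0.01 and 0.01 m and y of blue_hook in the frame of blue_bay between -0.014 and 0.014 m and z of blue_hook in the frame of blue_bay between -0.004 and 0.005 m and angle between each of blue_carrier, orange_carrier's own z axis and vertical below 0.2 rad and angle between the x axis of blue_carrier and the x axis of blue_marker, either way round below 0.25 rad and linear speed of each of blue_carrier, orange_carrier below 0.02 m/s and x of orange_hook in the frame of orange_bay between -0.01 and 0.01 m and y of orange_hook in the frame of orange_bay between -0.014 and 0.014 m and z of orange_hook in the frame of orange_bay between -0.004 and 0.005 m and angle between the x axis of orange_carrier and the x axis of orange_marker, either way round below 0.25 rad); the robot touches nothing.
It fails at once if the pot, flask, lid or jar is pushed over 20 mm or tipped over 0.35 rad (distance of any of pot, flask, lid, jar from where it was at the start of the episode above 0.02 m or angle between any of pot, flask, lid, jar's own z axis and vertical above 0.35 rad).
It fails at once if the grey carrier's hook is moved over 15 mm (distance of grey_hook from where it was at the start of the episode above 0.015 m).
It fails at once if the blue or orange carrier is tipped over 0.6 rad (angle between any of blue_carrier, orange_carrier's own z axis and vertical above 0.6 rad).
It fails at once if the blue or orange carrier falls (not held by the fingers, faster than 0.4 m/s) or is slammed on the rail (over 120 N) ((contact force between the fingers and blue_carrier below 0.05 N and linear speed of blue_carrier above 0.4 m/s) or (contact force between the fingers and orange_carrier below 0.05 N and linear speed of orange_carrier above 0.4 m/s) or contact force between any of blue_carrier, orange_carrier and rail above 120 N).
It also fails if it takes over 67 s, if anything falls off the work surface, if the arm or the gripper's body presses on something with over 40 N, if the wrist force passes 120 N, or if a joint passes its speed limit or range.

## Robot

A 7-joint arm with a two-finger parallel gripper is mounted at the origin on a cart in front of the work surface, level with it; the furniture and walls round the work are solid. World frame = base frame: x ahead of the robot, y to its left, z up, the work surface at z = 0. Lengths are in m, angles in rad, forces in N, time in s.
With the tool pointing down it reaches from about 0.4 to 0.9 m from the base axis. Payload 5.5 kg.
Tool frame: the origin (TCP) lies on the front face of the gripper's body, between the roots of the fingers; the fingertips stand 66 mm ahead of it and the grasp point (between the pads) lies 47 mm ahead of it (env.nose_length is the distance from the TCP to the fingertips, in m); z points along the fingers, y is the line along which they close (so a half turn about z gives the same grasp; the last joint's range is limited). The gripper opens to 92 mm and grips with 3 to 60 N. Pads are 19 mm wide; open, the fingers measure 130 mm over their backs; the gripper's body (75 mm by 190 mm) begins 47 mm behind the grasp point.
Start: joints at [-1.046, 0.501, -0.427, 1.55, 0.221, 1.138, -0.21], TCP at [0.168, 0.628, 0.292] pointing down, gripper open.
Joint ranges: [-2.88, 2.88], [-0.31, 2.03], [-1.54, 1.56], [0.2, 2.42], [-1.41, 4.55], [0.19, 2.02], [-2.57, 2.57]. Speed limits (rad/s): [2.57, 2.57, 3.14, 3.14, 3.14, 3.14, 3.14].

## Interface

Orientations are given as a unit quaternion [w, x, y, z].
In Python, from station import env, eyes gives the robot as it stands.
- The arm moves only by the shell command python3 -m jog 'ROWS'. ROWS is JSON, a list of rows, each an object of numbers: "gripper": the closure in counts, from 0 (fully open) to 255 (shut); "tx", "ty", "tz": the shift along the tool's x, y, z in mm; "turn": the turn about the tool's z in degrees. In form: [{"gripper": .., "tx": .., "ty": .., "tz": .., "turn": ..}, ...]. A call has 1 to 10 rows; each row is the pose to reach, as a shift and turn from the pose commanded when the call began, along the tool's axes at that moment; what a row does not reach only later rows make up. A row lasts 1/12 s, in which the tool goes at most 41.7 mm and 7.16 degrees, less where a joint would pass 70% of its speed; a pose out of reach is approached as far as the arm can. A call with a gripper value outside its range is refused whole. The fingers move at their own pace and stop on an object; the grip force is fixed at half the most. Time passes only in rows, so rows that repeat a pose let the fingers close. It gives the time, the measured TCP pose, the force, the opening and the grip force at its end, in the units of the state.
- env.state(): the state, without advancing time (a new reading comes with each control period).
- eyes.capture(name): name is "scene" or "top" or "wrist"; returns (picture, depth): 480x640x3 uint8, red, green, blue; 480x640 float32, m along the optical axis (not along the pixel's ray), 0 where there is no reading.
- eyes.camera_params(name): a dict with "mtx" (3x3 intrinsics, pixels), "R" (3x3) and "t" (3): a world point X has camera coordinates R X + t. Camera axes: x right, y down, z forward; pixel columns grow to the right and rows downward; lengths in m; the calibration is good to about 2 mm. A picture is of the moment at which its call begins: read the wrist's pose just before it. camera_params takes no time and is no camera call; for the wrist camera it gives the pose at the moment of the call.
- env.job_done(): hands the job in; it is judged then, once.
The state is a dict: "time": time; "joint_pos": joint angles; "dq": joint speeds; "effort": joint torques, N m; "eef_pos": TCP position; "tcp_rot": TCP orientation; "contact_force": force on the tool from outside, world axes, zero at the start; "torque": the same for the moment, N m; "grip_width": finger opening in m; "grip_force": force on a finger pad.
Only numpy, scipy, OpenCV 4.12 (cv2) and the standard library are available. Lean on these libraries where they do the work, as an engineer would, in place of code of your own. Each camera call takes 0.05 s, during which the arm holds its last target. There are 200 camera calls.

## Working session

There is one attempt and no reset: what is moved stays moved. The work goes in short steps, Python scripts to look and compute and a shell command to move; the robot and the scene stay as the last step left them, time stands still between calls to the robot, and variables do not carry over. Pictures are saved under pics/ and viewed, at most 10 in all, crops included, and the job is handed in when it is done.

```bash
ls; mkdir -p pics
python3 - <<'E'
from station import env,eyes
import cv2,numpy as np
s=env.state();print(s['time'],s['eef_pos'],s['tcp_rot'])
for n in("scene","top"):
    p,d=eyes.capture(n);cv2.imwrite(f"pics/{n}0.png",p[:,:,::-1]);np.savez(f"pics/{n}0.npz",p=p,d=d,**eyes.camera_params(n))
    print(n,eyes.camera_params(n))
E
```

```text
pics
0.0 [0.16812335 0.62727655 0.29117413] [-1.70644614e-04  1.30511260e-01  9.91446336e-01 -9.72072142e-04]
scene {'mtx': array([[487.54862724,   0.        , 324.05933022],
       [  0.        , 487.54862724, 246.63482978],
       [  0.        ,   0.        ,   1.        ]]), 'R': array([[ 0.74213619, -0.66983915, -0.02343894],
       [-0.31691727, -0.31987909, -0.89288342],
       [ 0.59059065,  0.67006931, -0.44967745]]), 't': array([-0.58906552,  0.17308296,  0.7685032 ])}
top {'mtx': array([[471.19345273,   0.        , 313.59279295],
       [  0.        , 471.19345273, 239.32245005],
       [  0.        ,   0.        ,   1.        ]]), 'R': array([[-0.01377338, -0.99902482, -0.0419487 ],
       [-0.98724655,  0.02024144, -0.15790671],
       [ 0.15860183,  0.0392388 , -0.98656261]]), 't': array([-0.23139138,  0.6004842 ,  0.83880552])}
```

View pics/scene0.png

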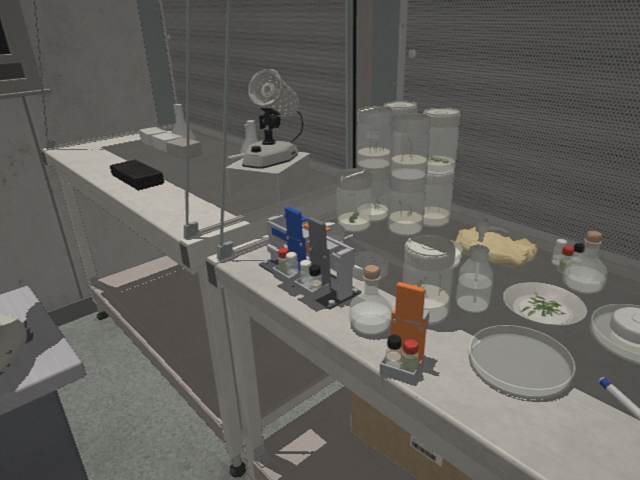

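View pics/top0.png

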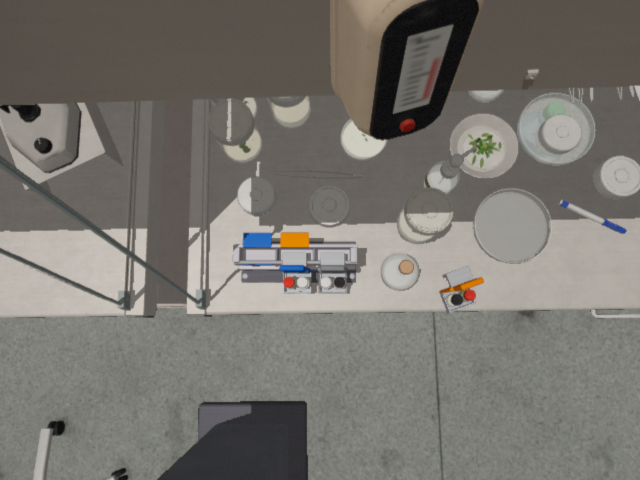

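The scene has the blue cap on the left end bay (257,240), the orange cap in the middle (295,240), and the grey carrier on the right. The blue tab is at about (295,267), the orange carrier at (463,287) with the flask left of it at (400,270), and the panel foot near (200,303) in the top view.

```bash
cat > h.py <<'E'
import numpy as np,cv2
from scipy.spatial.transform import Rotation as Rn
def ray(c,u,v,z):
    d=c['R'].T@np.linalg.solve(c['mtx'],[u,v,1.]);o=-c['R'].T@c['t'];return o+d*(z-o[2])/d[2]
def proj(c,X):
    q=c['mtx']@(c['R']@np.array(X)+c['t']);return q[:2]/q[2]
def blobs(p,col,amin=30):
    h=cv2.cvtColor(p,cv2.COLOR_RGB2HSV)
    lo,hi={'blue':((105,150,50),(125,255,255)),'orange':((6,170,90),(20,255,255))}[col]
    m=cv2.inRange(h,lo,hi);n,l,st,ce=cv2.connectedComponentsWithStats(m)
    return m,[(ce[i],st[i],l==i) for i in range(1,n) if st[i][4]>=amin]
E
python3 - <<'E'
from h import *
np.set_printoptions(precision=4,suppress=True)
for n in('top','scene'):
    c=np.load(f'pics/{n}0.npz');p=c['p'];d=c['d']
    for col in('blue','orange'):
        for ce,st,m in blobs(p,col)[1]:
            vv,uu=np.nonzero(m);z=d[m];ok=z>0
            P=np.c_[(uu-c['mtx'][0,2])/c['mtx'][0,0]*z,(vv-c['mtx'][1,2])/c['mtx'][1,1]*z,z][ok]
            W=(P-c['t'])@c['R']
            print(n,col,ce,st,cv2.minAreaRect(np.c_[uu,vv].astype(np.float32)),'med',np.median(W,0) if len(W) else None, 'zmax',np.percentile(W[:,2],[5,95]) if len(W) else None)
            if n=='top':
                for zz in(.104,.135,.155): print('   z',zz,ray(c,*ce,zz))
    if n=='top':
        for nm,u,v,z in [('paneledge',200,304,0),('paneledge2',124,303,0),('cart',205,403,0),('flaskcork',405,267,.11),('railL',235,262,.099),('railR',357,262,.099),('jarlid',430,212,.133)]:print(nm,ray(c,u,v,z))
    else:
        for nm,u,v in[('edge',219,257),('edge2',184,240)]:print(nm,ray(c,u,v,0))
E
```

```text
top blue [614.5696 226.5696] [604 220  22  13  79] ((614.5000610351562, 226.50001525878906), (21.913463592529297, 4.024921894073486), 26.56505012512207) med [ 0.6136 -0.8128  0.0114] zmax [0.009  0.0145]
   z 0.104 [ 0.5981 -0.7566  0.104 ]
   z 0.135 [ 0.5926 -0.7382  0.135 ]
   z 0.155 [ 0.5891 -0.7263  0.155 ]
top blue [257.1845 239.5936] [244 233  28  14 374] ((257.5, 239.5), (27.0, 13.0), 0.0) med [ 0.5877 -0.1452  0.1042] zmax [0.102  0.1066]
   z 0.104 [ 0.5881 -0.1454  0.104 ]
   z 0.135 [ 0.5831 -0.1504  0.135 ]
   z 0.155 [ 0.5798 -0.1536  0.155 ]
top blue [293.8957 268.5521] [280 265  31   7 163] ((295.0203552246094, 268.5724182128906), (30.15630531311035, 5.898078918457031), 2.726310968399048) med [ 0.5322 -0.2135  0.1534] zmax [0.1041 0.1559]
   z 0.104 [ 0.5362 -0.2094  0.104 ]
   z 0.135 [ 0.5332 -0.2119  0.135 ]
   z 0.155 [ 0.5312 -0.2136  0.155 ]
top orange [294.2814 239.5151] [280 233  29  14 398] ((294.0, 239.5), (13.0, 28.0), 90.0) med [ 0.5869 -0.21    0.1042] zmax [0.102  0.1064]
   z 0.104 [ 0.587  -0.2104  0.104 ]
   z 0.135 [ 0.582  -0.2129  0.135 ]
   z 0.1
[... 346 characters left out ...]
neledge [ 0.4808 -0.0176  0.    ]
paneledge2 [0.4849 0.1326 0.    ]
cart [ 0.2964 -0.0316  0.    ]
flaskcork [ 0.5349 -0.3989  0.11  ]
railL [ 0.5501 -0.1057  0.099 ]
railR [ 0.5461 -0.3185  0.099 ]
jarlid [ 0.6243 -0.441   0.133 ]
scene blue [293.0942 231.5849] [272 207  35  55 754] ((295.5284423828125, 232.0107421875), (49.6511344909668, 34.40522003173828), 47.202598571777344) med [ 0.5322 -0.2119  0.1074] zmax [0.0688 0.1532]
scene orange [410.1658 313.9782] [391 283  35  77 917] ((408.45074462890625, 320.8861389160156), (33.83671188354492, 74.93999481201172), 3.1798300743103027) med [ 0.5015 -0.5078  0.0933] zmax [0.0427 0.1352]
edge [ 0.4828 -0.007   0.    ]
edge2 [0.4691 0.1244 0.    ]
```

Run:
```python
import cv2
a=cv2.imread('pics/top0.png')[220:325,190:500];cv2.imwrite('pics/c1.png',cv2.resize(a,None,fx=2.5,fy=2.5,interpolation=cv2.INTER_CUBIC))
```

```text
(no output)
```

View pics/c1.png

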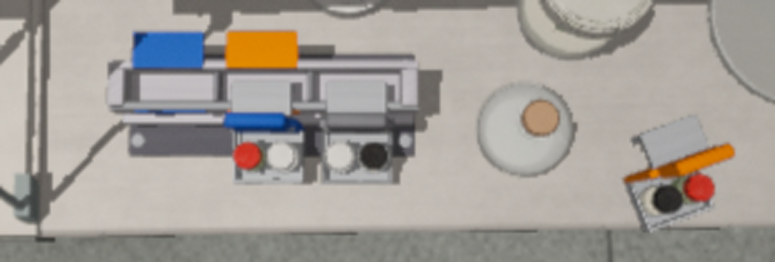

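```bash
cat > st.py <<'E'
from h import *
from station import env,eyes
np.set_printoptions(precision=3,suppress=True)
s=env.state();c=eyes.camera_params('wrist');q=s['tcp_rot'];M=Rn.from_quat([*q[1:],q[0]]).as_matrix()
print(s['time'],'tcp',s['eef_pos'],'tx',M[:,0],'ty',M[:,1],'tz',M[:,2],'\nq',s['joint_pos'],'F',s['contact_force'],s['grip_width'],'cam',-c['R'].T@c['t'])
E
python3 st.py
python3 -m jog '[{"gripper":0,"tx":-28,"ty":-30,"tz":0,"turn":-3},{"tx":-56,"ty":-60,"turn":-6},{"tx":-84,"ty":-90,"turn":-9},{"tx":-112,"ty":-120,"turn":-12},{"tx":-140,"ty":-150,"turn":-15},{"tx":-168,"ty":-180,"turn":-15},{"tx":-196,"ty":-210,"turn":-15},{"tx":-224,"ty":-240,"turn":-15},{"tx":-252,"ty":-270,"turn":-15},{"tx":-275,"ty":-295,"turn":-15}]'
python3 st.py
```

```text
0.1 tcp [0.168 0.627 0.291] tx [-0.966  0.259  0.   ] ty [ 0.259  0.966 -0.002] tz [-0.001 -0.002 -1.   ] 
q [-1.046  0.502 -0.427  1.551  0.221  1.138 -0.21 ] F [ 1.313 -0.17  -0.262] 0.09225485847499085 cam [0.086 0.649 0.384]
0.1 tcp [0.168 0.627 0.291] tx [-0.966  0.259  0.   ] ty [ 0.259  0.966 -0.002] tz [-0.001 -0.002 -1.   ] 
q [-1.046  0.502 -0.427  1.551  0.221  1.138 -0.21 ] F [ 1.313 -0.17  -0.262] 0.09225485847499085 cam [0.086 0.649 0.384]schema error: expected keys gripper, tx, ty, tz, turn
```

```bash
python3 -m jog '[{"gripper":0,"tx":-28,"ty":-30,"tz":0,"turn":-3},{"gripper":0,"tx":-56,"ty":-60,"tz":0,"turn":-6},{"gripper":0,"tx":-84,"ty":-90,"tz":0,"turn":-9},{"gripper":0,"tx":-112,"ty":-120,"tz":0,"turn":-12},{"gripper":0,"tx":-140,"ty":-150,"tz":0,"turn":-15},{"gripper":0,"tx":-168,"ty":-180,"tz":0,"turn":-15},{"gripper":0,"tx":-196,"ty":-210,"tz":0,"turn":-15},{"gripper":0,"tx":-224,"ty":-240,"tz":0,"turn":-15},{"gripper":0,"tx":-252,"ty":-270,"tz":0,"turn":-15},{"gripper":0,"tx":-275,"ty":-295,"tz":0,"turn":-15}]'
python3 st.py
```

```text
time: 0.93
eef_pos: [0.3584, 0.2686, 0.292]
tcp_rot: [0.0, 0.001, 1.0, -0.0]
contact_force: [0.6, -0.1, -0.6]
grip_width: 0.0922
grip_force: 0.0
0.9333 tcp [0.358 0.269 0.292] tx [-1.     0.002 -0.   ] ty [ 0.002  1.    -0.001] tz [ 0.    -0.001 -1.   ] 
q [-0.384  0.121 -0.343  2.036  0.049  0.992  0.818] F [ 0.64  -0.116 -0.606] 0.09221901294835883 cam [0.274 0.268 0.385]
```

```bash
python3 -m jog '[{"gripper":0,"tx":-8,"ty":-40,"tz":0,"turn":0},{"gripper":0,"tx":-16,"ty":-80,"tz":0,"turn":0},{"gripper":0,"tx":-24,"ty":-120,"tz":0,"turn":0},{"gripper":0,"tx":-32,"ty":-160,"tz":0,"turn":0},{"gripper":0,"tx":-38,"ty":-200,"tz":0,"turn":0},{"gripper":0,"tx":-38,"ty":-240,"tz":0,"turn":0},{"gripper":0,"tx":-38,"ty":-280,"tz":0,"turn":0},{"gripper":0,"tx":-38,"ty":-320,"tz":0,"turn":0},{"gripper":0,"tx":-38,"ty":-360,"tz":0,"turn":0},{"gripper":0,"tx":-38,"ty":-400,"tz":0,"turn":0}]'
python3 st.py
```

```text
time: 1.77
eef_pos: [0.3948, -0.1301, 0.2922]
tcp_rot: [0.0, -0.0, 1.0, -0.0]
contact_force: [0.8, -0.3, 0.6]
grip_width: 0.0917
grip_force: 0.0
1.7667 tcp [ 0.395 -0.13   0.292] tx [-1. -0. -0.] ty [-0.  1. -0.] tz [ 0. -0. -1.] 
q [ 0.148  0.043  0.109  2.116 -0.006  0.982  1.831] F [ 0.755 -0.31   0.553] 0.09173531459107054 cam [ 0.31  -0.131  0.385]
```

```bash
python3 -m jog '[{"gripper":0,"tx":0,"ty":-30,"tz":0,"turn":7},{"gripper":0,"tx":0,"ty":-60,"tz":0,"turn":14},{"gripper":0,"tx":-10,"ty":-82,"tz":0,"turn":21},{"gripper":0,"tx":-30,"ty":-82,"tz":0,"turn":28},{"gripper":0,"tx":-50,"ty":-82,"tz":0,"turn":35},{"gripper":0,"tx":-70,"ty":-82,"tz":0,"turn":42},{"gripper":0,"tx":-90,"ty":-82,"tz":0,"turn":49},{"gripper":0,"tx":-105,"ty":-82,"tz":0,"turn":56},{"gripper":0,"tx":-120,"ty":-82,"tz":0,"turn":63},{"gripper":0,"tx":-138,"ty":-82,"tz":0,"turn":70}]'
python3 -m jog '[{"gripper":0,"tx":0,"ty":0,"tz":0,"turn":7},{"gripper":0,"tx":0,"ty":0,"tz":0,"turn":14},{"gripper":0,"tx":0,"ty":0,"tz":0,"turn":21},{"gripper":0,"tx":0,"ty":0,"tz":0,"turn":21},{"gripper":0,"tx":0,"ty":0,"tz":0,"turn":21}]' >/dev/null
python3 st.py
python3 - <<'E'
from h import *
from station import env,eyes
c=eyes.camera_params('wrist');p,d=eyes.capture('wrist');np.savez('pics/w1.npz',p=p,d=d,**c)
cv2.imwrite('pics/w1.png',p[:,:,::-1])
for col in('blue','orange'):
    for ce,st,m in blobs(p,col)[1]:
        vv,uu=np.nonzero(m);z=d[m];ok=z>0
        W=(np.c_[(uu-c['mtx'][0,2])/c['mtx'][0,0]*z,(vv-c['mtx'][1,2])/c['mtx'][1,1]*z,z][ok]-c['t'])@c['R']
        for lo,hi in((.15,.16),(.1,.108)):
            T=W[(W[:,2]>lo)&(W[:,2]<hi)]
            if len(T)>20:print(col,st,len(T),'c',np.round((np.percentile(T,2,axis=0)+np.percentile(T,98,axis=0))/2,4),np.round(np.ptp(T,axis=0),4),cv2.minAreaRect((T[:,:2]*1000).astype(np.float32)))
E
```

```text
time: 2.6
eef_pos: [0.5336, -0.2102, 0.2916]
tcp_rot: [-0.001, 0.576, 0.817, -0.0]
contact_force: [-0.9, -0.5, 0.4]
grip_width: 0.0922
grip_force: 0.0
3.0167 tcp [ 0.533 -0.21   0.292] tx [0.013 1.    0.   ] ty [ 1.    -0.013 -0.001] tz [-0.001  0.    -1.   ] 
q [ 0.047  0.344  0.351  1.771 -0.134  1.052  0.432] F [ 0.589 -0.043  0.075] 0.09160182693646705 cam [ 0.533 -0.127  0.385]
blue [ 370  128   32   55 1219] 1216 c [ 0.5874 -0.1489  0.1044] [0.0238 0.0422 0.0051] ((587.1195068359375, -148.06980895996094), (42.1472053527832, 23.763437271118164), 89.64592742919922)
blue [313 225  12  34 345] 344 c [ 0.5324 -0.2033  0.1545] [0.0081 0.0244 0.0048] ((532.326171875, -203.4512939453125), (24.418212890625, 7.960718154907227), 89.6166000366211)
blue [314 267  10   4  31] 31 c [ 0.5321 -0.2241  0.1549] [0.0066 0.0031 0.0027] ((531.9711303710938, -223.9731903076172), (6.817127227783203, 2.776315927505493), 6.744466304779053)
orange [ 366  203   31   55 1440] 1438 c [ 0.5858 -0.2109  0.1044] [0.0248 0.0487 0.0047] ((585.9055786132812, -211.1307373046875), (48.70857620239258, 24.67815589904785), 88.94183349609375)
```

View pics/w1.png

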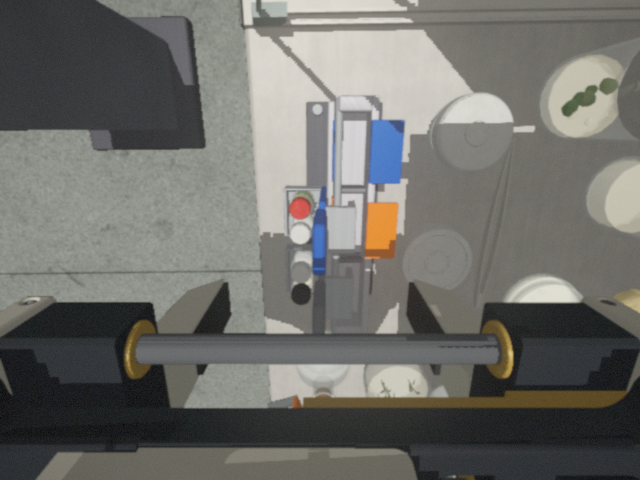

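Blue tab centre (320,245 px) measures about (0.532, -0.211, 0.155), as expected with the caps at z 0.104. I'm descending and gripping.

```bash
python3 -m jog '[{"gripper":0,"tx":-1,"ty":-1,"tz":30,"turn":0},{"gripper":0,"tx":-1,"ty":-1,"tz":55,"turn":0},{"gripper":0,"tx":-1,"ty":-1,"tz":75,"turn":0},{"gripper":0,"tx":-1,"ty":-1,"tz":90,"turn":0},{"gripper":0,"tx":-1,"ty":-1,"tz":100,"turn":0},{"gripper":0,"tx":-1,"ty":-1,"tz":106,"turn":0},{"gripper":0,"tx":-1,"ty":-1,"tz":109,"turn":0},{"gripper":0,"tx":-1,"ty":-1,"tz":109,"turn":0},{"gripper":150,"tx":-1,"ty":-1,"tz":109,"turn":0},{"gripper":255,"tx":-1,"ty":-1,"tz":109,"turn":0}]'
python3 -m jog '[{"gripper":255,"tx":0,"ty":0,"tz":0,"turn":0},{"gripper":255,"tx":0,"ty":0,"tz":0,"turn":0},{"gripper":255,"tx":0,"ty":0,"tz":0,"turn":0},{"gripper":255,"tx":0,"ty":0,"tz":0,"turn":0},{"gripper":255,"tx":0,"ty":0,"tz":0,"turn":0},{"gripper":255,"tx":0,"ty":0,"tz":0,"turn":0},{"gripper":255,"tx":0,"ty":0,"tz":0,"turn":0},{"gripper":255,"tx":0,"ty":0,"tz":0,"turn":0}]'
```

```text
time: 3.9
eef_pos: [0.5331, -0.2115, 0.1842]
tcp_rot: [0.001, 0.713, 0.701, 0.0]
contact_force: [-0.4, -0.2, 0.2]
grip_width: 0.0829
grip_force: 0.0
time: 4.57
eef_pos: [0.5325, -0.2112, 0.1832]
tcp_rot: [-0.0, 0.713, 0.701, -0.0]
contact_force: [-0.8, 0.3, 0.0]
grip_width: 0.0296
grip_force: 0.0
```

Still closing.

```bash
python3 -m jog '[{"gripper":255,"tx":0,"ty":0,"tz":0,"turn":0},{"gripper":255,"tx":0,"ty":0,"tz":0,"turn":0},{"gripper":255,"tx":0,"ty":0,"tz":0,"turn":0},{"gripper":255,"tx":0,"ty":0,"tz":0,"turn":0},{"gripper":255,"tx":0,"ty":0,"tz":0,"turn":0},{"gripper":255,"tx":0,"ty":0,"tz":0,"turn":0}]'
python3 -m jog '[{"gripper":255,"tx":0,"ty":0,"tz":-3,"turn":0},{"gripper":255,"tx":0,"ty":0,"tz":-6,"turn":0},{"gripper":255,"tx":0,"ty":0,"tz":-10,"turn":0},{"gripper":255,"tx":0,"ty":0,"tz":-15,"turn":0},{"gripper":255,"tx":0,"ty":0,"tz":-21,"turn":0},{"gripper":255,"tx":0,"ty":0,"tz":-27,"turn":0},{"gripper":255,"tx":0,"ty":0,"tz":-33,"turn":0},{"gripper":255,"tx":0,"ty":0,"tz":-37,"turn":0},{"gripper":255,"tx":0,"ty":0,"tz":-40,"turn":0},{"gripper":255,"tx":0,"ty":0,"tz":-40,"turn":0}]'
python3 st.py
cat > look.py <<'E'
import sys
from h import *
from station import env,eyes
np.set_printoptions(precision=4,suppress=True)
# look.py cam name zlo zhi : coloured points in a height band
cam,name,lo,hi=sys.argv[1],sys.argv[2],float(sys.argv[3]),float(sys.argv[4])
c=eyes.camera_params(cam);p,d=eyes.capture(cam);cv2.imwrite(f'pics/{name}.png',p[:,:,::-1])
for col in('blue','orange'):
    m,_=blobs(p,col);m=m>0;vv,uu=np.nonzero(m);z=d[m];ok=z>0
    W=(np.c_[(uu-c['mtx'][0,2])/c['mtx'][0,0]*z,(vv-c['mtx'][1,2])/c['mtx'][1,1]*z,z][ok]-c['t'])@c['R']
    T=W[(W[:,2]>lo)&(W[:,2]<hi)&(W[:,0]<.7)&(W[:,1]>-.7)]
    if len(T)>15:print(col,len(T),'mid',(np.percentile(T,2,axis=0)+np.percentile(T,98,axis=0))/2,'ext',np.ptp(T,axis=0),cv2.minAreaRect((T[:,:2]*1000).astype(np.float32)))
E
python3 look.py scene s2 .0 .25; python3 look.py top t2 .1 .25
```

```text
time: 5.07
eef_pos: [0.5332, -0.2113, 0.1836]
tcp_rot: [0.001, 0.713, 0.701, 0.0]
contact_force: [3.2, 0.6, 1.1]
grip_width: 0.0099
grip_force: 30.0
time: 5.9
eef_pos: [0.5329, -0.2114, 0.2241]
tcp_rot: [0.001, 0.713, 0.701, 0.0]
contact_force: [0.6, 0.3, -1.7]
grip_width: 0.0099
grip_force: 30.0
5.9 tcp [ 0.533 -0.211  0.224] tx [ 0.017  1.    -0.   ] ty [ 1.    -0.017  0.001] tz [ 0.001 -0.    -1.   ] 
q [ 0.066  0.422  0.335  1.833 -0.171  0.914  0.461] F [ 0.554  0.256 -1.744] 0.009856988332256154 cam [ 0.533 -0.128  0.317]
blue 593 mid [ 0.5362 -0.1825  0.1367] ext [0.0502 0.1189 0.1248] ((540.5012817382812, -176.94503784179688), (123.17527770996094, 28.986169815063477), 68.87610626220703)
orange 926 mid [ 0.5026 -0.5036  0.083 ] ext [0.1056 0.3047 0.1246] ((527.869384765625, -377.6154479980469), (316.8427734375, 51.22829055786133), 74.057373046875)
orange 159 mid [ 0.503  -0.5002  0.1205] ext [0.0187 0.0382 0.0383] ((503.8841552734375, -500.88555908203125), (9.12828254699707, 38.84434509277344), 19.240142822265625)
```

Run:
```python
import cv2
a=cv2.imread('pics/s2.png')[120:400,200:470];b=cv2.imread('pics/t2.png')[190:330,180:500]
cv2.imwrite('pics/c2.png',cv2.resize(a,None,fx=2,fy=2))
```

```text
(no output)
```

View pics/c2.png

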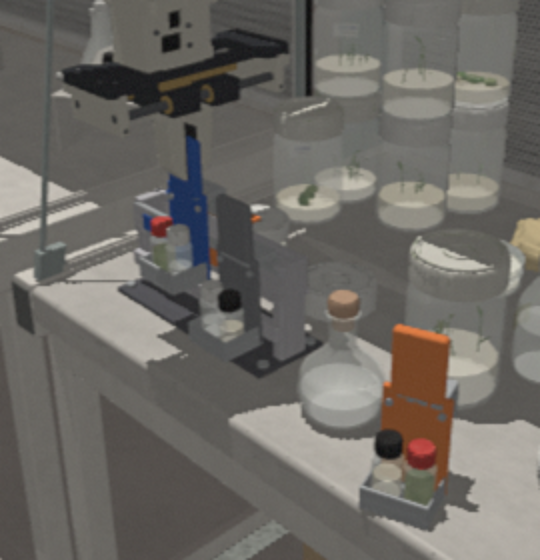

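Blue hangs upright in the fingers, clear of the lip, so I'm shifting it one bay to the left and lowering.

```bash
python3 -m jog '[{"gripper":255,"tx":4,"ty":0,"tz":0,"turn":0},{"gripper":255,"tx":12,"ty":1,"tz":0,"turn":0},{"gripper":255,"tx":22,"ty":1,"tz":0,"turn":0},{"gripper":255,"tx":33,"ty":1,"tz":0,"turn":0},{"gripper":255,"tx":44,"ty":2,"tz":0,"turn":0},{"gripper":255,"tx":54,"ty":2,"tz":0,"turn":0},{"gripper":255,"tx":62,"ty":2,"tz":0,"turn":0},{"gripper":255,"tx":66,"ty":2,"tz":0,"turn":0},{"gripper":255,"tx":66,"ty":2,"tz":0,"turn":0},{"gripper":255,"tx":66,"ty":2,"tz":0,"turn":0}]'
python3 st.py; python3 look.py wrist w3 .175 .21
```

```text
time: 6.83
eef_pos: [0.5357, -0.1452, 0.2233]
tcp_rot: [0.0, 0.713, 0.701, -0.0]
contact_force: [0.3, -0.6, -2.1]
grip_width: 0.0101
grip_force: 30.0
6.8333 tcp [ 0.536 -0.145  0.223] tx [ 0.017  1.    -0.   ] ty [ 1.    -0.017  0.   ] tz [ 0. -0. -1.] 
q [-0.041  0.392  0.319  1.877 -0.154  0.897  0.335] F [ 0.309 -0.562 -2.06 ] 0.010121581105650576 cam [ 0.536 -0.062  0.316]
blue 1352 mid [ 0.5347 -0.1429  0.1866] ext [0.0098 0.0392 0.0214] ((534.5736083984375, -143.4539337158203), (39.19533157348633, 9.446466445922852), 88.32355499267578)
```

```bash
python3 -m jog '[{"gripper":255,"tx":-1,"ty":0,"tz":4,"turn":0},{"gripper":255,"tx":-1,"ty":0,"tz":9,"turn":0},{"gripper":255,"tx":-1,"ty":0,"tz":14,"turn":0},{"gripper":255,"tx":-1,"ty":0,"tz":19,"turn":0},{"gripper":255,"tx":-1,"ty":0,"tz":24,"turn":0},{"gripper":255,"tx":-1,"ty":0,"tz":28,"turn":0},{"gripper":255,"tx":-1,"ty":0,"tz":32,"turn":0},{"gripper":255,"tx":-1,"ty":0,"tz":34,"turn":0},{"gripper":255,"tx":-1,"ty":0,"tz":36,"turn":0},{"gripper":255,"tx":-1,"ty":0,"tz":36,"turn":0}]'
python3 -m jog '[{"gripper":255,"tx":0,"ty":0,"tz":1,"turn":0},{"gripper":255,"tx":0,"ty":0,"tz":2,"turn":0},{"gripper":255,"tx":0,"ty":0,"tz":3,"turn":0},{"gripper":255,"tx":0,"ty":0,"tz":4,"turn":0},{"gripper":255,"tx":0,"ty":0,"tz":4,"turn":0}]'
```

```text
time: 7.72
eef_pos: [0.5355, -0.1462, 0.1868]
tcp_rot: [-0.0, 0.713, 0.701, -0.0]
contact_force: [-0.2, -0.0, -2.1]
grip_width: 0.0096
grip_force: 30.0
time: 8.13
eef_pos: [0.5358, -0.1463, 0.1836]
tcp_rot: [0.0, 0.713, 0.701, 0.0]
contact_force: [-1.5, -0.1, 1.1]
grip_width: 0.01
grip_force: 30.0
```

Contact felt at the expected height. Pressing 1 mm more, then releasing.

```bash
python3 -m jog '[{"gripper":255,"tx":0,"ty":0,"tz":1,"turn":0},{"gripper":255,"tx":0,"ty":0,"tz":1,"turn":0},{"gripper":240,"tx":0,"ty":0,"tz":1,"turn":0},{"gripper":220,"tx":0,"ty":0,"tz":1,"turn":0},{"gripper":200,"tx":0,"ty":0,"tz":1,"turn":0},{"gripper":150,"tx":0,"ty":0,"tz":0,"turn":0},{"gripper":150,"tx":0,"ty":0,"tz":0,"turn":0},{"gripper":150,"tx":0,"ty":0,"tz":0,"turn":0},{"gripper":150,"tx":0,"ty":0,"tz":0,"turn":0},{"gripper":150,"tx":0,"ty":0,"tz":0,"turn":0}]'
python3 -m jog '[{"gripper":150,"tx":0,"ty":0,"tz":-8,"turn":0},{"gripper":150,"tx":0,"ty":0,"tz":-20,"turn":0},{"gripper":150,"tx":0,"ty":0,"tz":-40,"turn":0},{"gripper":0,"tx":0,"ty":0,"tz":-65,"turn":0},{"gripper":0,"tx":0,"ty":0,"tz":-90,"turn":0},{"gripper":0,"tx":0,"ty":0,"tz":-110,"turn":0},{"gripper":0,"tx":0,"ty":0,"tz":-110,"turn":0},{"gripper":0,"tx":0,"ty":0,"tz":-110,"turn":0}]'
python3 look.py scene s4 .0 .25;python3 look.py wrist w4 .145 .17;python3 look.py top t4 .12 .25;python3 st.py
```

```text
time: 8.97
eef_pos: [0.5356, -0.1463, 0.1831]
tcp_rot: [-0.0, 0.713, 0.701, -0.0]
contact_force: [0.0, 0.3, -0.0]
grip_width: 0.0375
grip_force: 0.0
time: 9.63
eef_pos: [0.5366, -0.1466, 0.2957]
tcp_rot: [0.002, 0.713, 0.701, 0.001]
contact_force: [-0.1, -0.6, -0.3]
grip_width: 0.0664
grip_force: 0.0
blue 762 mid [ 0.5606 -0.1489  0.0981] ext [0.0713 0.053  0.1315] ((562.9353637695312, -147.87454223632812), (71.43928527832031, 51.79941177368164), 1.1628221273422241)
orange 981 mid [ 0.5194 -0.3622  0.0839] ext [0.1043 0.3444 0.1204] ((542.654541015625, -363.2804870605469), (350.0380859375, 56.79465866088867), 79.99819946289062)
blue 437 mid [ 0.5322 -0.1437  0.1543] ext [0.0087 0.0366 0.0044] ((532.1119384765625, -143.96311950683594), (36.60066604614258, 8.190296173095703), 89.05909729003906)
blue 59 mid [ 0.5325 -0.153   0.1402] ext [0.0087 0.0243 0.0339] ((532.5850830078125, -152.01402282714844), (24.341323852539062, 8.410913467407227), 88.99317932128906)
orange 144 mid [ 0.5032 -0.5002  0.1297] ext [0.0187 0.0369 0.0175] ((504.065673828125, -501.0950622558594), (9.082164764404297, 38.79742431640625), 19.373756408691406)
9.7833 tcp [ 0.535 -0.146  0.293] tx [0.017 1.    0.   ] ty [ 1.    -0.017 -0.001] tz [-0.001  0.    -1.   ] 
q [-0.059  0.308  0.338  1.814 -0.117  1.04   0.306] F [ 0.241  0.021 -0.348] 0.07846652880981214 cam [ 0.535 -0.063  0.385]
```

Blue sits (tab top z 0.154, y -0.144). The orange tab measures (0.504, -0.501) at yaw 19.4°, so I'm going above it.

```bash
python3 -m jog '[{"gripper":0,"tx":-30,"ty":-2,"tz":0,"turn":-2},{"gripper":0,"tx":-68,"ty":-5,"tz":0,"turn":-5},{"gripper":0,"tx":-106,"ty":-8,"tz":0,"turn":-8},{"gripper":0,"tx":-144,"ty":-11,"tz":0,"turn":-11},{"gripper":0,"tx":-182,"ty":-14,"tz":0,"turn":-14},{"gripper":0,"tx":-220,"ty":-17,"tz":0,"turn":-17},{"gripper":0,"tx":-258,"ty":-20,"tz":0,"turn":-20},{"gripper":0,"tx":-296,"ty":-22,"tz":0,"turn":-20},{"gripper":0,"tx":-330,"ty":-24,"tz":0,"turn":-20},{"gripper":0,"tx":-355,"ty":-25,"tz":0,"turn":-20}]'
python3 -m jog '[{"gripper":60,"tx":0,"ty":0,"tz":0,"turn":0},{"gripper":60,"tx":0,"ty":0,"tz":0,"turn":0}]' >/dev/null
python3 look.py wrist w5 .127 .145;python3 st.py
```

```text
time: 10.62
eef_pos: [0.5021, -0.5042, 0.2914]
tcp_rot: [-0.001, 0.582, 0.813, -0.001]
contact_force: [-0.1, -0.0, 0.4]
grip_width: 0.092
grip_force: 0.0
orange 377 mid [ 0.5018 -0.5009  0.1347] ext [0.0164 0.036  0.0073] ((502.67510986328125, -501.7099914550781), (7.618985176086426, 36.38140106201172), 20.91106605529785)
10.8333 tcp [ 0.504 -0.5    0.291] tx [-0.325  0.946  0.003] ty [ 0.946  0.325 -0.001] tz [-0.002  0.002 -1.   ] 
q [ 0.515  0.597  0.356  1.398 -0.213  1.188  1.225] F [-0.439  0.678 -0.065] 0.07879074489397495 cam [ 0.476 -0.422  0.384]
```

View pics/w5.png

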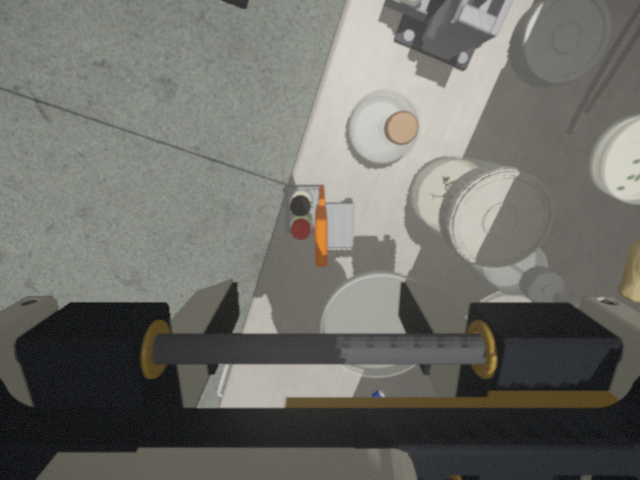

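The tab at (321,225) px runs straight up the picture, so the fingers are square to it. Jar and flask stay clear of the fingers. Descending.

```bash
python3 -m jog '[{"gripper":60,"tx":0,"ty":-2,"tz":35,"turn":0},{"gripper":60,"tx":0,"ty":-2,"tz":65,"turn":0},{"gripper":60,"tx":0,"ty":-2,"tz":90,"turn":0},{"gripper":60,"tx":0,"ty":-2,"tz":108,"turn":0},{"gripper":60,"tx":0,"ty":-2,"tz":119,"turn":0},{"gripper":60,"tx":0,"ty":-2,"tz":125,"turn":0},{"gripper":120,"tx":0,"ty":-2,"tz":128,"turn":0},{"gripper":255,"tx":0,"ty":-2,"tz":128,"turn":0},{"gripper":255,"tx":0,"ty":-2,"tz":128,"turn":0},{"gripper":255,"tx":0,"ty":-2,"tz":128,"turn":0}]'
python3 -m jog '[{"gripper":255,"tx":0,"ty":0,"tz":0,"turn":0},{"gripper":255,"tx":0,"ty":0,"tz":0,"turn":0},{"gripper":255,"tx":0,"ty":0,"tz":0,"turn":0},{"gripper":255,"tx":0,"ty":0,"tz":0,"turn":0},{"gripper":255,"tx":0,"ty":0,"tz":0,"turn":0},{"gripper":255,"tx":0,"ty":0,"tz":0,"turn":0},{"gripper":255,"tx":0,"ty":0,"tz":0,"turn":0},{"gripper":255,"tx":0,"ty":0,"tz":0,"turn":0},{"gripper":255,"tx":0,"ty":0,"tz":0,"turn":0}]'
```

```text
time: 11.67
eef_pos: [0.5032, -0.502, 0.1668]
tcp_rot: [0.001, 0.581, 0.814, -0.0]
contact_force: [-0.6, 0.0, -0.1]
grip_width: 0.0486
grip_force: 0.0
time: 12.42
eef_pos: [0.5025, -0.5014, 0.165]
tcp_rot: [-0.0, 0.581, 0.814, 0.0]
contact_force: [0.3, 0.1, -0.3]
grip_width: 0.0099
grip_force: 30.0
```

```bash
python3 -m jog '[{"gripper":255,"tx":0,"ty":0,"tz":-4,"turn":0},{"gripper":255,"tx":0,"ty":0,"tz":-12,"turn":0},{"gripper":255,"tx":0,"ty":0,"tz":-22,"turn":0},{"gripper":255,"tx":2,"ty":-5,"tz":-34,"turn":0},{"gripper":255,"tx":5,"ty":-14,"tz":-46,"turn":0},{"gripper":255,"tx":9,"ty":-26,"tz":-56,"turn":0},{"gripper":255,"tx":13,"ty":-40,"tz":-64,"turn":0},{"gripper":255,"tx":18,"ty":-54,"tz":-69,"turn":3},{"gripper":255,"tx":22,"ty":-66,"tz":-70,"turn":7},{"gripper":255,"tx":25,"ty":-74,"tz":-70,"turn":12}]'
python3 -m jog '[{"gripper":255,"tx":0,"ty":0,"tz":0,"turn":4},{"gripper":255,"tx":0,"ty":0,"tz":0,"turn":8},{"gripper":255,"tx":0,"ty":0,"tz":0,"turn":8}]'
python3 st.py;python3 look.py scene s6 .0 .25
```

```text
time: 13.25
eef_pos: [0.4213, -0.5031, 0.2373]
tcp_rot: [0.001, 0.665, 0.747, -0.0]
contact_force: [-0.6, 0.9, -1.0]
grip_width: 0.0099
grip_force: 30.0
time: 13.5
eef_pos: [0.4229, -0.5024, 0.2364]
tcp_rot: [0.0, 0.715, 0.699, -0.0]
contact_force: [-1.1, 0.5, -2.0]
grip_width: 0.0098
grip_force: 30.0
13.5 tcp [ 0.423 -0.502  0.236] tx [ 0.021  1.    -0.001] ty [ 1.    -0.021  0.   ] tz [ 0.    -0.001 -1.   ] 
q [ 0.52   0.563  0.439  1.608 -0.268  1.03   1.017] F [-1.101  0.477 -1.975] 0.009843893059556328 cam [ 0.424 -0.419  0.329]
blue 676 mid [ 0.5544 -0.1485  0.0983] ext [0.07   0.0513 0.1308] ((553.226318359375, -136.00540161132812), (78.59384155273438, 43.23466873168945), 34.92610549926758)
orange 687 mid [ 0.4197 -0.5061  0.1484] ext [0.1388 0.3448 0.1279] ((474.4710693359375, -356.88165283203125), (367.05169677734375, 18.911903381347656), 70.27930450439453)
```

View pics/s6.png

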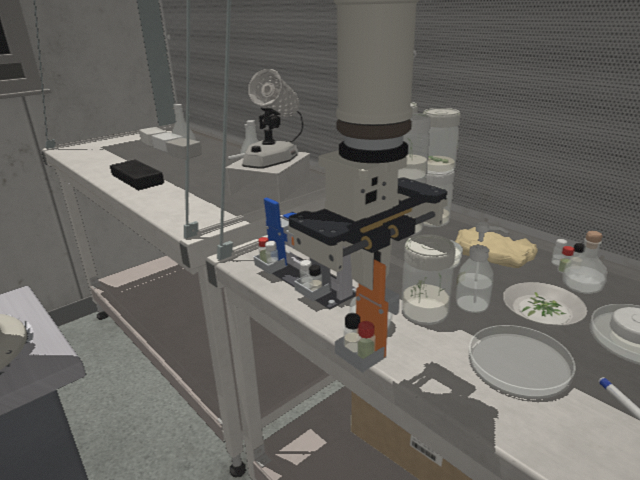

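Orange is held upright in front of the bench, at (370,310) px. Blue hangs at (275,230) px in its bay. Moving orange left, in front of the rail.

```bash
python3 -m jog '[{"gripper":255,"tx":10,"ty":0,"tz":0,"turn":0},{"gripper":255,"tx":32,"ty":-1,"tz":0,"turn":0},{"gripper":255,"tx":64,"ty":-2,"tz":0,"turn":0},{"gripper":255,"tx":100,"ty":-3,"tz":0,"turn":0},{"gripper":255,"tx":136,"ty":-4,"tz":0,"turn":0},{"gripper":255,"tx":172,"ty":-5,"tz":0,"turn":0},{"gripper":255,"tx":208,"ty":-6,"tz":0,"turn":0},{"gripper":255,"tx":240,"ty":-6,"tz":0,"turn":0},{"gripper":255,"tx":265,"ty":-6,"tz":0,"turn":0},{"gripper":255,"tx":280,"ty":-6,"tz":0,"turn":0}]'
python3 -m jog '[{"gripper":255,"tx":8,"ty":0,"tz":0,"turn":0},{"gripper":255,"tx":10,"ty":0,"tz":0,"turn":0},{"gripper":255,"tx":10,"ty":0,"tz":0,"turn":0},{"gripper":255,"tx":10,"ty":0,"tz":0,"turn":0}]'
python3 look.py wrist w7 .18 .23;python3 st.py; python3 look.py wrist w8 .09 .11
```

```text
time: 14.38
eef_pos: [0.4229, -0.2177, 0.2353]
tcp_rot: [-0.001, 0.711, 0.703, 0.001]
contact_force: [-0.2, 0.2, -1.1]
grip_width: 0.0095
grip_force: 30.0
time: 14.72
eef_pos: [0.4234, -0.213, 0.2355]
tcp_rot: [0.001, 0.714, 0.701, -0.0]
contact_force: [-0.7, -0.1, -1.2]
grip_width: 0.0097
grip_force: 30.0
orange 1482 mid [ 0.4224 -0.2137  0.1944] ext [0.0099 0.0392 0.0278] ((422.4607849121094, -214.369384765625), (39.17464828491211, 9.801532745361328), 89.60956573486328)
14.7667 tcp [ 0.423 -0.213  0.235] tx [ 0.019  1.    -0.001] ty [ 1.    -0.019  0.   ] tz [ 0.    -0.001 -1.   ] 
q [ 0.052  0.24   0.407  2.059 -0.123  0.865  0.511] F [ 0.51   0.433 -1.438] 0.009982695928701575 cam [ 0.424 -0.13   0.328]
blue 3555 mid [ 0.5642 -0.1455  0.1051] ext [0.0727 0.0503 0.0198] ((564.430908203125, -145.73214721679688), (50.00755310058594, 72.19051361083984), 88.8892822265625)
orange 2549 mid [ 0.5855 -0.2108  0.1042] ext [0.1773 0.0499 0.0099] ((510.7284240722656, -209.24456787109375), (49.59003448486328, 177.17967224121094), 88.5568618774414)
```

```bash
python3 -m jog '[{"gripper":255,"tx":2,"ty":4,"tz":0,"turn":0},{"gripper":255,"tx":4,"ty":14,"tz":0,"turn":0},{"gripper":255,"tx":4,"ty":30,"tz":0,"turn":0},{"gripper":255,"tx":4,"ty":48,"tz":0,"turn":0},{"gripper":255,"tx":4,"ty":66,"tz":0,"turn":0},{"gripper":255,"tx":4,"ty":84,"tz":0,"turn":0},{"gripper":255,"tx":4,"ty":98,"tz":0,"turn":0},{"gripper":255,"tx":4,"ty":107,"tz":0,"turn":0},{"gripper":255,"tx":4,"ty":111,"tz":0,"turn":0},{"gripper":255,"tx":4,"ty":111,"tz":0,"turn":0}]'
python3 -m jog '[{"gripper":255,"tx":0,"ty":0,"tz":0,"turn":0},{"gripper":255,"tx":0,"ty":0,"tz":0,"turn":0}]' >/dev/null
python3 look.py wrist w9 .18 .23;python3 st.py; python3 look.py wrist w10 .100 .107
```

```text
time: 15.65
eef_pos: [0.5354, -0.2097, 0.2348]
tcp_rot: [-0.0, 0.713, 0.701, -0.0]
contact_force: [0.2, -1.2, -1.6]
grip_width: 0.0099
grip_force: 30.0
orange 1504 mid [ 0.5326 -0.2107  0.1941] ext [0.0104 0.0401 0.0269] ((532.3287353515625, -211.4701690673828), (40.145164489746094, 10.361289978027344), 89.70381927490234)
15.8667 tcp [ 0.534 -0.21   0.235] tx [0.018 1.    0.   ] ty [ 1.    -0.018 -0.001] tz [-0.001  0.    -1.   ] 
q [ 0.034  0.413  0.372  1.823 -0.182  0.94   0.467] F [ 0.678 -0.202 -2.496] 0.010030396761113145 cam [ 0.534 -0.127  0.328]
blue 2493 mid [ 0.587  -0.1473  0.1043] ext [0.0251 0.0474 0.0048] ((587.1597900390625, -145.6512451171875), (47.28866195678711, 25.09990692138672), 89.57567596435547)
orange 2273 mid [ 0.5859 -0.2108  0.1044] ext [0.0256 0.0494 0.0044] ((585.8994140625, -211.2407684326172), (49.37419891357422, 25.100027084350586), 89.02690887451172)
```

```bash
python3 -m jog '[{"gripper":255,"tx":0,"ty":1,"tz":5,"turn":0},{"gripper":255,"tx":0,"ty":1,"tz":12,"turn":0},{"gripper":255,"tx":0,"ty":1,"tz":19,"turn":0},{"gripper":255,"tx":0,"ty":1,"tz":25,"turn":0},{"gripper":255,"tx":0,"ty":1,"tz":31,"turn":0},{"gripper":255,"tx":0,"ty":1,"tz":36,"turn":0},{"gripper":255,"tx":0,"ty":1,"tz":40,"turn":0},{"gripper":255,"tx":0,"ty":1,"tz":43,"turn":0},{"gripper":255,"tx":0,"ty":1,"tz":46,"turn":0},{"gripper":255,"tx":0,"ty":1,"tz":46,"turn":0}]'
python3 -m jog '[{"gripper":255,"tx":0,"ty":0,"tz":1,"turn":0},{"gripper":255,"tx":0,"ty":0,"tz":2,"turn":0},{"gripper":255,"tx":0,"ty":0,"tz":3,"turn":0},{"gripper":255,"tx":0,"ty":0,"tz":4,"turn":0},{"gripper":255,"tx":0,"ty":0,"tz":4,"turn":0}]'
```

```text
time: 16.75
eef_pos: [0.5353, -0.2097, 0.1886]
tcp_rot: [-0.0, 0.713, 0.701, -0.0]
contact_force: [0.1, -0.5, -1.4]
grip_width: 0.0096
grip_force: 30.0
time: 17.17
eef_pos: [0.5355, -0.2097, 0.1851]
tcp_rot: [-0.0, 0.713, 0.701, 0.0]
contact_force: [-0.3, 0.9, -1.9]
grip_width: 0.0102
grip_force: 30.0
```

```bash
python3 -m jog '[{"gripper":255,"tx":0,"ty":0,"tz":1,"turn":0},{"gripper":255,"tx":0,"ty":0,"tz":1,"turn":0},{"gripper":255,"tx":0,"ty":0,"tz":1,"turn":0},{"gripper":255,"tx":0,"ty":0,"tz":1,"turn":0}]'
python3 -m jog '[{"gripper":255,"tx":0,"ty":0,"tz":1,"turn":0},{"gripper":255,"tx":0,"ty":0,"tz":1,"turn":0},{"gripper":255,"tx":0,"ty":0,"tz":1,"turn":0}]'
```

```text
time: 17.5
eef_pos: [0.5356, -0.2098, 0.1848]
tcp_rot: [0.0, 0.713, 0.701, 0.0]
contact_force: [-2.3, 0.1, 5.9]
grip_width: 0.0102
grip_force: 30.0
time: 17.75
eef_pos: [0.5356, -0.2099, 0.1848]
tcp_rot: [0.0, 0.713, 0.701, 0.0]
contact_force: [-6.1, 1.7, 13.9]
grip_width: 0.0099
grip_force: 30.0
```

Contact at z 0.1848, where the seat is expected. Releasing and backing up.

```bash
python3 -m jog '[{"gripper":245,"tx":0,"ty":0,"tz":-1,"turn":0},{"gripper":230,"tx":0,"ty":0,"tz":-1,"turn":0},{"gripper":215,"tx":0,"ty":0,"tz":-1,"turn":0},{"gripper":200,"tx":0,"ty":0,"tz":-1,"turn":0},{"gripper":150,"tx":0,"ty":0,"tz":-1,"turn":0},{"gripper":150,"tx":0,"ty":0,"tz":-1,"turn":0},{"gripper":150,"tx":0,"ty":0,"tz":-1,"turn":0},{"gripper":150,"tx":0,"ty":0,"tz":-1,"turn":0},{"gripper":150,"tx":0,"ty":0,"tz":-1,"turn":0},{"gripper":150,"tx":0,"ty":0,"tz":-1,"turn":0}]'
python3 -m jog '[{"gripper":150,"tx":0,"ty":0,"tz":-8,"turn":0},{"gripper":150,"tx":0,"ty":0,"tz":-20,"turn":0},{"gripper":150,"tx":0,"ty":0,"tz":-40,"turn":0},{"gripper":0,"tx":0,"ty":0,"tz":-65,"turn":0},{"gripper":0,"tx":0,"ty":0,"tz":-90,"turn":0},{"gripper":0,"tx":0,"ty":0,"tz":-110,"turn":0},{"gripper":0,"tx":0,"ty":0,"tz":-110,"turn":0},{"gripper":0,"tx":0,"ty":0,"tz":-110,"turn":0},{"gripper":0,"tx":0,"ty":0,"tz":-110,"turn":0}]'
python3 look.py wrist w11 .148 .165;python3 look.py scene s11 .148 .17
```

```text
time: 18.58
eef_pos: [0.5355, -0.2098, 0.1841]
tcp_rot: [-0.0, 0.713, 0.701, -0.0]
contact_force: [0.0, -1.0, 0.3]
grip_width: 0.0377
grip_force: 0.0
time: 19.33
eef_pos: [0.5353, -0.2097, 0.2945]
tcp_rot: [0.0, 0.713, 0.701, 0.0]
contact_force: [-0.9, -0.1, -0.1]
grip_width: 0.0731
grip_force: 0.0
blue 62 mid [ 0.5319 -0.154   0.1544] ext [0.0064 0.0199 0.0036] ((532.0414428710938, -152.95819091796875), (19.90389633178711, 6.176119327545166), 88.96527099609375)
orange 549 mid [ 0.5332 -0.2107  0.1542] ext [0.0083 0.0383 0.0089] ((532.9765625, -211.290771484375), (38.25148010253906, 8.055791854858398), 89.15351104736328)
blue 69 mid [ 0.5307 -0.1477  0.1521] ext [0.01   0.039  0.0083] ((530.39892578125, -147.56350708007812), (38.86079788208008, 9.146349906921387), 87.6941909790039)
orange 57 mid [ 0.5314 -0.2152  0.1528] ext [0.0077 0.0383 0.0088] ((531.7621459960938, -214.14073181152344), (38.39702606201172, 7.311486721038818), 88.81755065917969)
```

View pics/w11.png

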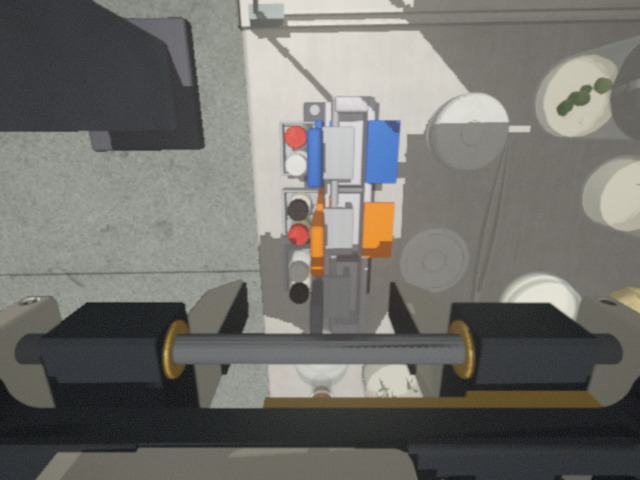

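View pics/s11.png

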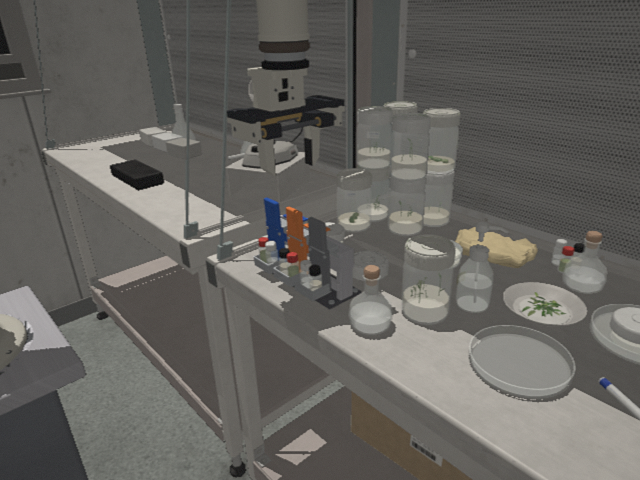

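Blue (315,155 px) and orange (317,235 px) both hang with tab tops at 0.154, centred under their caps and with the trays to the front. The gripper is clear, and the grey carrier and other items look undisturbed. Handing in.

```bash
python3 -c "
from station import env
print(env.job_done())"
```

```text
the job is handed in; nothing more can be done
None
```

The blue carrier now hangs in the blue bay and the orange carrier in the orange bay, both seated and released; I handed the job in at about 19.5 s, and the hand-in call gave no verdict.

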